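Find the loose hold-down bolt and hold its cap open

ROBOT

A 6-joint arm with a two-finger parallel gripper is mounted at the origin on the work surface. World frame = base frame: x ahead of the robot, y to its left, z up, the work surface at z = 0. Lengths are in m, angles in degrees, forces in N, time in s.
With the tool pointing down it reaches from about 0.3 to 0.75 m from the base axis. Payload 8.5 kg.
Tool frame: the origin (TCP) lies on the mounting face of the last link; the fingertips stand 173 mm ahead of it and the grasp point (between the pads) lies 155 mm ahead of it (env.tips_ahead is the distance from the TCP to the fingertips, in m); z points along the fingers, x is the direction in which the jaws open and shut, and the axes are right-handed (so a half turn about z gives the same grasp; the last joint's range is limited). The gripper opens to 85 mm and grips with 20 to 120 N. Pads are 22 mm wide; open, the fingers measure 114 mm over their backs; the gripper's body (76 mm by 85 mm) begins 54 mm behind the grasp point. The pads swing forward as they close: fully open they stand 13 mm farther back than shut.
Start: joints at [59.628, 21.807, 74.336, -0, 83.858, -12.336], TCP at [0.17, 0.523, 0.405] pointing down, gripper open.
Joint ranges: [-178.18, 178.18], [-50.72, 133.34], [12.68, 142.11], [-81.47, 261.47], [9.98, 163.14], [-165.26, 165.26]. Speed limits (degrees/s): [136.94, 136.94, 180, 180, 180, 180].

INTERFACE

Orientations are given as a 3x3 rotation matrix whose columns are the frame's x, y, z axes.
In Python, from rig import env gives the robot as it stands. The module is installed in compiled form; this text tells all that it offers.
- The arm moves only by the tool step_arm, never from a script. Its argument "increments" is a list of rows, each an object of numbers: "x", "y", "z": the shift along the tool's x, y, z in cm; "wx", "wy", "wz": the turn, a rotation vector about the tool's x, y, z in rad; "gripper": the finger opening in cm, from 0 to 8.54. A call has 1 to 20 rows; each row shifts and turns the commanded pose from where the row before left it, along the tool's axes as they then stand; what a row does not reach is not made up. A row lasts 1/10 s, in which the tool goes at most 50 mm and 8.59 degrees, less where a joint would pass 70% of its speed; a pose out of reach is approached as far as the arm can. A call with a gripper value outside its range is refused whole. The fingers move at their own pace and stop on an object; "newtons" is the grip in N (left out, the last holds). Time passes only in rows, so rows that do not move let the fingers close. It gives the time, the measured TCP pose, the force and the opening at its end, in the units of the state.
- env.observe(): the state, without advancing time (a new reading comes with each control period).
- env.get_image(name): name is "scene" or "top" or "wrist"; returns a dict with "color" (400x640x3 uint8, blue, green, red), "camera_matrix" (3x3 intrinsics, pixels), "rvec" (rotation vector, rad) and "tvec" (3), from world to camera coordinates, as OpenCV has them. Camera axes: x right, y down, z forward; pixel columns grow to the right and rows downward; lengths in m; the calibration is good to about 2 mm. The wrist camera is an equidistant fisheye: a pixel r from the principal point sees the ray r / f radians off the axis. A picture is of the moment at which its call begins. There is no depth.
- env.close_job(): hands the job in, once; it reports no verdict.
The state is a dict: "time_s": time; "q": joint angles; "qvel": joint speeds; "joint_efforts": joint torques, N m; "position": TCP position; "tool_rot": TCP orientation; "ft_force": force on the tool from outside, world axes, zero at the start; "wrist_torque": the same for the moment, N m; "grip_width": finger opening in m.
Only numpy, scipy, OpenCV 4.12 (cv2) and the standard library are available. Lean on these libraries where they do the work, as an engineer would, in place of code of your own. Each camera call takes 0.05 s, during which the arm holds its last target. There are 200 camera calls.

TASK

Before the mobile lab drives off, one of its three capped hold-down bolts has come loose: tap the bolts from above, on their caps, until you find the one that sinks under the tap. Then lift that bolt's hinged cap at least 45 degrees open and finish while still holding it there with the gripper, so the bolt can be tightened. Leave the other two caps shut and do not disturb the bottle, the pot or the wrench.

Things in the scene. Friction and masses are not known exactly. Their poses are not given: they have to be found in the camera images.
- bolt_1 (a joint): how far bolt 1 has sunk (m): 0 at rest, to 0.008. All three look alike and stand equally high; just one is loose, its place dealt anew each time. The loose one sinks 8 mm, cap and all, on a spring when tapped on its cap (starts at about 2 N, fully down at about 4 N) and rises again when let go; a tight one gives less than 1 mm at 25 N. On a fixed steel plate 84 x 74 x 8 mm
- cap_1 (a joint): how far the cap of bolt 1 is open (rad): 0 shut, grows to 1.75 as it swings up; a spring (0.02 N m shut, growing to 0.08 N m fully open) and its weight shut it when let go, from any angle
- cover_1: grey plastic cap of bolt 1, 56 mm across, 20 mm high, over the hex head, with a steel bail handle on top. Origin mid-hinge, 42 mm above the bench at rest. Shut: z up, x level from the hinge across the cap (bolt axis 31 mm along x), y along the hinge; flat top 20 mm above the origin. It opens by turning about its own -y: the handle rises and swings back over the hinge, roughly towards the robot
- grip_1 (a point): middle of the handle bar on the cap of bolt 1: a round bar 10 mm thick, 42 mm long, along the cap's y, on a leg at each end. 43 mm along x and 48 mm along z from the hinge, 90 mm above the bench at rest (top of the bar 95 mm), 23 mm free beneath the bar. Axes as the cap's. A tap on the top of the bar taps the bolt
- hinge_1 (a point): middle of the hinge of the cap of bolt 1, axis along y; axes as the cap's when shut; sinks with the bolt
- bolt_2 (a joint): how far bolt 2 has sunk (m): 0 at rest, to 0.008. All three look alike and stand equally high; just one is loose, its place dealt anew each time. The loose one sinks 8 mm, cap and all, on a spring when tapped on its cap (starts at about 2 N, fully down at about 4 N) and rises again when let go; a tight one gives less than 1 mm at 25 N. On a fixed steel plate 84 x 74 x 8 mm
- cap_2 (a joint): how far the cap of bolt 2 is open (rad): 0 shut, grows to 1.75 as it swings up; a spring (0.02 N m shut, growing to 0.08 N m fully open) and its weight shut it when let go, from any angle
- cover_2: grey plastic cap of bolt 2, 56 mm across, 20 mm high, over the hex head, with a steel bail handle on top. Origin mid-hinge, 42 mm above the bench at rest. Shut: z up, x level from the hinge across the cap (bolt axis 31 mm along x), y along the hinge; flat top 20 mm above the origin. It opens by turning about its own -y: the handle rises and swings back over the hinge, roughly towards the robot
- grip_2 (a point): middle of the handle bar on the cap of bolt 2: a round bar 10 mm thick, 42 mm long, along the cap's y, on a leg at each end. 43 mm along x and 48 mm along z from the hinge, 90 mm above the bench at rest (top of the bar 95 mm), 23 mm free beneath the bar. Axes as the cap's. A tap on the top of the bar taps the bolt
- hinge_2 (a point): middle of the hinge of the cap of bolt 2, axis along y; axes as the cap's when shut; sinks with the bolt
- bolt_3 (a joint): how far bolt 3 has sunk (m): 0 at rest, to 0.008. All three look alike and stand equally high; just one is loose, its place dealt anew each time. The loose one sinks 8 mm, cap and all, on a spring when tapped on its cap (starts at about 2 N, fully down at about 4 N) and rises again when let go; a tight one gives less than 1 mm at 25 N. On a fixed steel plate 84 x 74 x 8 mm
- cap_3 (a joint): how far the cap of bolt 3 is open (rad): 0 shut, grows to 1.75 as it swings up; a spring (0.02 N m shut, growing to 0.08 N m fully open) and its weight shut it when let go, from any angle
- cover_3: grey plastic cap of bolt 3, 56 mm across, 20 mm high, over the hex head, with a steel bail handle on top. Origin mid-hinge, 42 mm above the bench at rest. Shut: z up, x level from the hinge across the cap (bolt axis 31 mm along x), y along the hinge; flat top 20 mm above the origin. It opens by turning about its own -y: the handle rises and swings back over the hinge, roughly towards the robot
- grip_3 (a point): middle of the handle bar on the cap of bolt 3: a round bar 10 mm thick, 42 mm long, along the cap's y, on a leg at each end. 43 mm along x and 48 mm along z from the hinge, 90 mm above the bench at rest (top of the bar 95 mm), 23 mm free beneath the bar. Axes as the cap's. A tap on the top of the bar taps the bolt
- hinge_3 (a point): middle of the hinge of the cap of bolt 3, axis along y; axes as the cap's when shut; sinks with the bolt
- reagent_mid (a point): middle of a small white bottle, 42 mm across and 85 mm high, standing between the bolts; to be left alone
- pot_mid (a point): middle of a small clear sample pot with a white lid, 44 mm across and 55 mm high, standing between the bolts; to be left alone
- wrench_mid (a point): middle of a steel wrench 170 mm long lying flat behind the bolts; to be left alone
Things that resemble listed ones, but are neither listed nor needed, are in the scene too. What is shaped like the part that bears bolt_2 but blue is not meant.

How it is judged:
By the outcome, as a careful person would: the job done as asked, in the order asked, and still so for the second after the job is handed in, while the arm keeps its last pose, push and grip.
It also fails if it takes over 54 s, if anything falls off the work surface, if the arm or the gripper's body presses on something with over 40 N, if the wrist force passes 120 N, or if a joint passes its speed limit or range.

## Working session

There is one attempt and no reset: what is moved stays moved. The work goes in short steps, Python scripts to look and compute and a tool call to move; the robot and the scene stay as the last step left them, time stands still between calls to the robot, and variables do not carry over. Pictures are saved under pics/ and viewed, about 8 in all and at most 12, crops included, and the job is handed in when it is done.

Besides the shell and the picture viewer there is one more tool, called after "Request:" by a JSON object that holds its "fn" and its "kwargs", one argument or row to a line. step_arm: Moves the arm, as the interface text tells. Its arguments: {"type":"object","properties":{"increments":{"type":"array"},"newtons":{"type":"number"}},"required":["increments"]}

```bash
mkdir -p pics; cat > h.py <<'E'
from rig import env
import cv2, numpy as np
def snap(n,f):
    d=env.get_image(n); cv2.imwrite(f'pics/{f}.png',d['color']); np.savez(f'pics/{f}.npz',**{k:d[k] for k in('camera_matrix','rvec','tvec')}); return d
def cam(f):
    d=np.load(f'pics/{f}.npz'); R=cv2.Rodrigues(d['rvec'])[0]; return d['camera_matrix'],R,d['tvec'].reshape(3)
def ray(f,u,v,fish=False):
    K,R,t=cam(f); a=np.array([(u-K[0,2])/K[0,0],(v-K[1,2])/K[1,1]])
    if fish:
        r=np.linalg.norm(a); d=np.array([*(a/max(r,1e-9)*np.sin(r)),np.cos(r)])
    else: d=np.array([*a,1])
    return -R.T@t, R.T@d
def atz(f,u,v,z,fish=False):
    c,d=ray(f,u,v,fish); return c+d*(z-c[2])/d[2]
def proj(f,P):
    K,R,t=cam(f); return cv2.projectPoints(np.array(P,float).reshape(-1,3),R,t,K,None)[0].reshape(-1,2)
E
python3 - <<'E'
from h import *
for n in('top','scene'): snap(n,n+'0'); K,R,t=cam(n+'0'); print(n,K.round(1).tolist(),(-R.T@t).round(3),R[2].round(2))
s=env.observe(); print({k:np.round(v,3).tolist() for k,v in s.items()})
E
```

```text
top [[438.2, 0.0, 316.7], [0.0, 438.2, 200.5], [0.0, 0.0, 1.0]] [0.506 0.07  1.12 ] [ 0.07 -0.02 -1.  ]
scene [[472.2, 0.0, 317.4], [0.0, 472.2, 205.6], [0.0, 0.0, 1.0]] [1.617 0.016 0.989] [-0.75  0.03 -0.66]
{'time_s': 0.1, 'q': [59.626, 21.837, 74.378, -0.003, 83.857, -12.337], 'qvel': [-0.004, -0.067, -0.171, -0.01, -0.028, -0.119], 'joint_efforts': [0.005, -44.921, -23.166, -0.0, 0.004, 0.0], 'position': [0.17, 0.523, 0.404], 'tool_rot': [[0.31, 0.951, -0.001], [0.951, -0.31, -0.001], [-0.001, -0.0, -1.0]], 'ft_force': [-0.617, -0.421, 0.482], 'wrist_torque': [0.01, 0.016, 0.005], 'grip_width': 0.085}
```

View pics/top0.png

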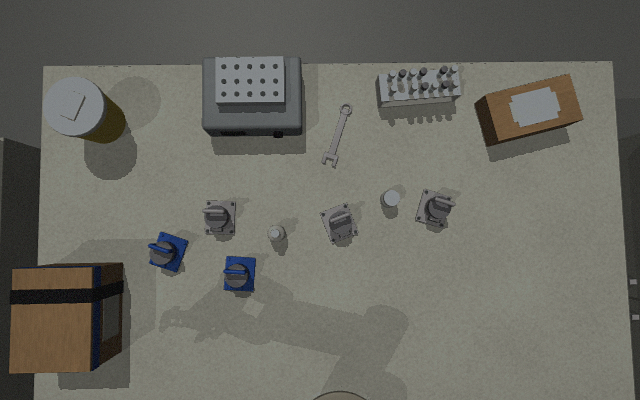

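View pics/scene0.png

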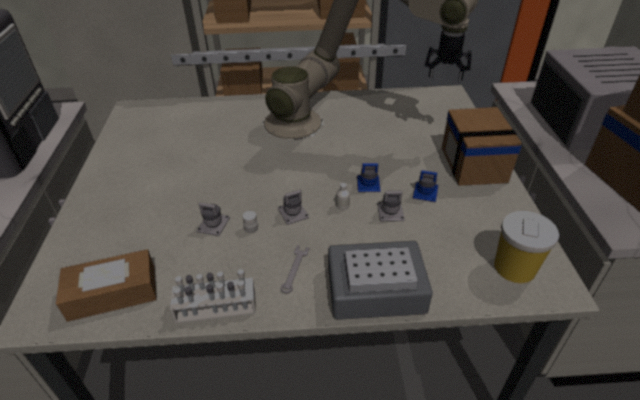

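Top view: the grey-plate bolts are at about (218,217), (340,223) and (435,208). The blue-plate decoys at (168,252) and (239,273) are not meant. The bottle is at (277,233), the pot at (391,198) and the wrench at (338,135). I'll check with a close crop.

```bash
python3 - <<'E'
from h import *
im=cv2.imread('pics/top0.png')
cs=[im[185:255,180:260],im[185:255,300:380],im[175:245,395:475]]
cs=[cv2.resize(c,None,fx=5,fy=5,interpolation=cv2.INTER_CUBIC) for c in cs]
sc=cv2.imread('pics/scene0.png'); cs2=[sc[180:230,365:415],sc[180:230,265:315],sc[190:240,185:235]]
cs2=[cv2.resize(c,(250,250),interpolation=cv2.INTER_CUBIC) for c in cs2]
o=np.vstack([np.hstack(cs)[:, :],]); o=cv2.resize(o,(798,int(350*798/1200)))
o2=cv2.resize(np.hstack(cs2),(798,266)); cv2.imwrite('pics/crop0.png',np.vstack([o,o2]))
E
```

```text
(no output)
```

View pics/crop0.png

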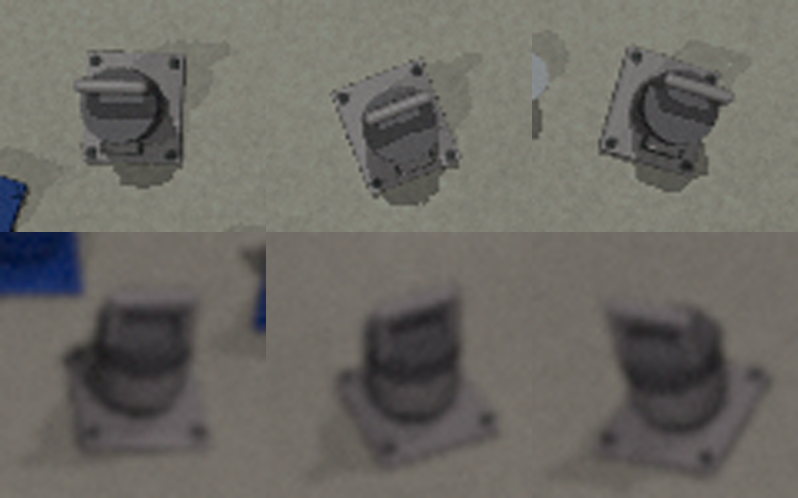

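The crop confirms three grey-plate bolts, A, B and C from left to right. In all three the hinge faces the robot and the bar is on the far side. Next I'll compute bar positions and yaws.

```bash
python3 - <<'E'
from h import *
B={'A':((203.2,211),(225.1,211)),'B':((330.1,219.9),(350.5,214.2)),'C':((435.3,198.8),(455.5,204.8))}
for k,(a,b) in B.items():
    p,q=atz('top0',*a,.09),atz('top0',*b,.09); d=p-q
    m=(p+q)/2
    yaw=np.degrees(np.arctan2(-d[0],d[1]))
    x=np.array([np.cos(np.radians(yaw)),np.sin(np.radians(yaw)),0])
    print(k,m.round(4),'len',np.linalg.norm(d).round(4),'yaw',yaw.round(1),'hinge',(m-.043*x)[:2].round(4), 'scene px',proj('scene0',m).round(1), 'plate px', proj('top0',np.r_[(m-.012*x)[:2],.008]).round(1))
for n,u,v,z in(('bottle',277,230,.08),('pot',391,197,.055)): print(n,atz('top0',u,v,z)[:2].round(3))
E
```

```text
A [0.5595 0.2875 0.09  ] len 0.051 yaw -0.9 hinge [0.5165 0.2882] scene px [[392.6 191.6]] plate px [[221.  217.3]]
B [ 0.5404 -0.008   0.09  ] len 0.05 yaw 14.6 hinge [ 0.4988 -0.0189] scene px [[292.5 192.6]] plate px [[339.2 222.7]]
C [ 0.5725 -0.2584  0.09  ] len 0.05 yaw -17.5 hinge [ 0.5315 -0.2455] scene px [[206.2 204.1]] plate px [[434.1 208.5]]
bottle [0.513 0.142]
pot [ 0.589 -0.136]
```

Request:
{"fn": "step_arm", "kwargs": {
  "increments": [
    {"z":-4,"gripper":0},
    {"z":-4},
    {"wz":0.1416},
    {"wz":0.1416},
    {"wz":0.1416},
    {"wz":0.1416},
    {"wz":0.1416},
    {"wz":0.1416},
    {"wz":0.1416},
    {"wz":0.1416},
    {"wz":0.1416},
    {"x":3.9,"y":2.29},
    {"x":3.9,"y":2.29},
    {"x":3.9,"y":2.29},
    {"x":3.9,"y":2.29},
    {"x":3.9,"y":2.29},
    {"x":3.9,"y":2.29},
    {"x":3.9,"y":2.29},
    {"x":3.9,"y":2.29},
    {"x":3.9,"y":2.29}
  ],
  "newtons": 30
}}

```text
invalid input at $.increments[0]: expected keys x, y, z, wx, wy, wz, gripper
```

Request:
{"fn": "step_arm", "kwargs": {
  "increments": [
    {"x":0,"y":0,"z":-4,"wx":0,"wy":0,"wz":0,"gripper":0},
    {"x":0,"y":0,"z":-4,"wx":0,"wy":0,"wz":0,"gripper":0},
    {"x":0,"y":0,"z":0,"wx":0,"wy":0,"wz":0.1416,"gripper":0},
    {"x":0,"y":0,"z":0,"wx":0,"wy":0,"wz":0.1416,"gripper":0},
    {"x":0,"y":0,"z":0,"wx":0,"wy":0,"wz":0.1416,"gripper":0},
    {"x":0,"y":0,"z":0,"wx":0,"wy":0,"wz":0.1416,"gripper":0},
    {"x":0,"y":0,"z":0,"wx":0,"wy":0,"wz":0.1416,"gripper":0},
    {"x":0,"y":0,"z":0,"wx":0,"wy":0,"wz":0.1416,"gripper":0},
    {"x":0,"y":0,"z":0,"wx":0,"wy":0,"wz":0.1416,"gripper":0},
    {"x":0,"y":0,"z":0,"wx":0,"wy":0,"wz":0.1416,"gripper":0},
    {"x":0,"y":0,"z":0,"wx":0,"wy":0,"wz":0.1416,"gripper":0},
    {"x":3.9,"y":2.29,"z":0,"wx":0,"wy":0,"wz":0,"gripper":0},
    {"x":3.9,"y":2.29,"z":0,"wx":0,"wy":0,"wz":0,"gripper":0},
    {"x":3.9,"y":2.29,"z":0,"wx":0,"wy":0,"wz":0,"gripper":0},
    {"x":3.9,"y":2.29,"z":0,"wx":0,"wy":0,"wz":0,"gripper":0},
    {"x":3.9,"y":2.29,"z":0,"wx":0,"wy":0,"wz":0,"gripper":0},
    {"x":3.9,"y":2.29,"z":0,"wx":0,"wy":0,"wz":0,"gripper":0},
    {"x":3.9,"y":2.29,"z":0,"wx":0,"wy":0,"wz":0,"gripper":0},
    {"x":3.9,"y":2.29,"z":0,"wx":0,"wy":0,"wz":0,"gripper":0},
    {"x":3.9,"y":2.29,"z":0,"wx":0,"wy":0,"wz":0,"gripper":0}
  ],
  "newtons": 30
}}

```text
time_s: 2.1
position: [0.5189, 0.3092, 0.4844]
tool_rot: [[1.0, -0.019, -0.001], [-0.019, -1.0, -0.0], [-0.001, 0.0, -1.0]]
ft_force: [-0.3, 1.0, -0.2]
grip_width: -0.0001
```

Request:
{"fn": "step_arm", "kwargs": {
  "increments": [
    {"x":2.05,"y":1.05,"z":3,"wx":0,"wy":0,"wz":0,"gripper":0},
    {"x":2.05,"y":1.05,"z":3,"wx":0,"wy":0,"wz":0,"gripper":0},
    {"x":0,"y":0,"z":4,"wx":0,"wy":0,"wz":0,"gripper":0},
    {"x":0,"y":0,"z":4,"wx":0,"wy":0,"wz":0,"gripper":0},
    {"x":0,"y":0,"z":4,"wx":0,"wy":0,"wz":0,"gripper":0},
    {"x":0,"y":0,"z":0,"wx":0,"wy":0,"wz":0,"gripper":0},
    {"x":0,"y":0,"z":0,"wx":0,"wy":0,"wz":0,"gripper":0}
  ]
}}

```text
time_s: 2.8
position: [0.5583, 0.2888, 0.3055]
tool_rot: [[1.0, -0.018, -0.0], [-0.018, -1.0, -0.0], [-0.0, 0.0, -1.0]]
ft_force: [0.1, 0.2, 0.3]
grip_width: 0.0004
```

```bash
python3 - <<'E'
from h import *
d=snap('wrist','w1'); s=env.observe(); print(s['position'].round(4) if hasattr(s['position'],'round') else s['position'],s['ft_force'],env.tips_ahead)
K,R,t=cam('w1'); print(K.round(1).tolist(),(-R.T@t).round(3),R.round(2).tolist())
E
```

```text
[0.5585 0.2889 0.3068] [ 0.04653809 -0.00131472  0.36743629] 0.1734
[[309.7, 0.0, 317.8], [0.0, 309.7, 205.3], [0.0, 0.0, 1.0]] [0.559 0.365 0.274] [[1.0, -0.02, -0.0], [-0.02, -0.95, 0.3], [-0.01, -0.3, -0.95]]
```

View pics/w1.png

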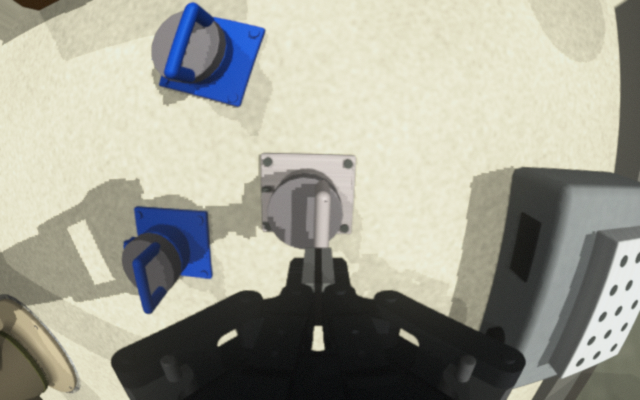

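The wrist view shows the bar of bolt A running from (323,193) down to (320,250), just beneath the closed fingertips at (318,265). Alignment looks good, so I'll check the bar line and then tap.

```bash
python3 - <<'E'
from h import *
for u,v in((323,193),(322.5,215),(322,240)): print(atz('w1',u,v,.09,True).round(4))
E
```

```text
[0.5613 0.3155 0.09  ]
[0.5608 0.3012 0.09  ]
[0.5602 0.2841 0.09  ]
```

Request:
{"fn": "step_arm", "kwargs": {
  "increments": [
    {"x":0,"y":0,"z":2.0,"wx":0,"wy":0,"wz":0,"gripper":0},
    {"x":0,"y":0,"z":1.3,"wx":0,"wy":0,"wz":0,"gripper":0},
    {"x":0,"y":0,"z":0,"wx":0,"wy":0,"wz":0,"gripper":0},
    {"x":0,"y":0,"z":0,"wx":0,"wy":0,"wz":0,"gripper":0}
  ]
}}

```text
time_s: 3.25
position: [0.5582, 0.2888, 0.2728]
tool_rot: [[1.0, -0.018, 0.001], [-0.018, -1.0, 0.0], [0.001, -0.0, -1.0]]
ft_force: [-0.1, -0.6, 0.9]
grip_width: -0.0004
```

Request:
{"fn": "step_arm", "kwargs": {
  "increments": [
    {"x":0.2,"y":0,"z":0.3,"wx":0,"wy":0,"wz":0,"gripper":0},
    {"x":0,"y":0,"z":0.2,"wx":0,"wy":0,"wz":0,"gripper":0},
    {"x":0,"y":0,"z":0,"wx":0,"wy":0,"wz":0,"gripper":0},
    {"x":0,"y":0,"z":0,"wx":0,"wy":0,"wz":0,"gripper":0}
  ]
}}

```text
time_s: 3.65
position: [0.5603, 0.2886, 0.2672]
tool_rot: [[1.0, -0.018, 0.001], [-0.018, -1.0, 0.0], [0.001, -0.0, -1.0]]
ft_force: [1.6, -0.1, 2.2]
grip_width: -0.0002
```

Request:
{"fn": "step_arm", "kwargs": {
  "increments": [
    {"x":0,"y":0,"z":0.2,"wx":0,"wy":0,"wz":0,"gripper":0},
    {"x":0,"y":0,"z":0,"wx":0,"wy":0,"wz":0,"gripper":0},
    {"x":0,"y":0,"z":0,"wx":0,"wy":0,"wz":0,"gripper":0}
  ]
}}

```text
time_s: 3.95
position: [0.5601, 0.2887, 0.2649]
tool_rot: [[1.0, -0.018, 0.0], [-0.018, -1.0, 0.0], [0.0, -0.0, -1.0]]
ft_force: [1.8, -0.3, 3.0]
grip_width: 0.0004
```

Request:
{"fn": "step_arm", "kwargs": {
  "increments": [
    {"x":0,"y":0,"z":0.25,"wx":0,"wy":0,"wz":0,"gripper":0},
    {"x":0,"y":0,"z":0,"wx":0,"wy":0,"wz":0,"gripper":0},
    {"x":0,"y":0,"z":0,"wx":0,"wy":0,"wz":0,"gripper":0}
  ]
}}

```text
time_s: 4.25
position: [0.5601, 0.2886, 0.2623]
tool_rot: [[1.0, -0.018, 0.0], [-0.018, -1.0, 0.0], [0.0, -0.0, -1.0]]
ft_force: [1.2, -0.3, 3.1]
grip_width: 0.0001
```

Request:
{"fn": "step_arm", "kwargs": {
  "increments": [
    {"x":0,"y":0,"z":0.2,"wx":0,"wy":0,"wz":0,"gripper":0},
    {"x":0,"y":0,"z":0,"wx":0,"wy":0,"wz":0,"gripper":0},
    {"x":0,"y":0,"z":0,"wx":0,"wy":0,"wz":0,"gripper":0}
  ]
}}

```text
time_s: 4.55
position: [0.5601, 0.2886, 0.2602]
tool_rot: [[1.0, -0.018, 0.0], [-0.018, -1.0, 0.0], [0.0, -0.0, -1.0]]
ft_force: [3.1, -0.1, 4.0]
grip_width: 0.0002
```

```bash
python3 - <<'E'
from h import *
snap('wrist','w2')
im=np.hstack([cv2.imread(f'pics/{f}.png')[130:330,200:460] for f in('w1','w2')]); cv2.imwrite('pics/w12.png',cv2.resize(im,None,fx=1.5,fy=1.5))
E
```

```text
(no output)
```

View pics/w12.png

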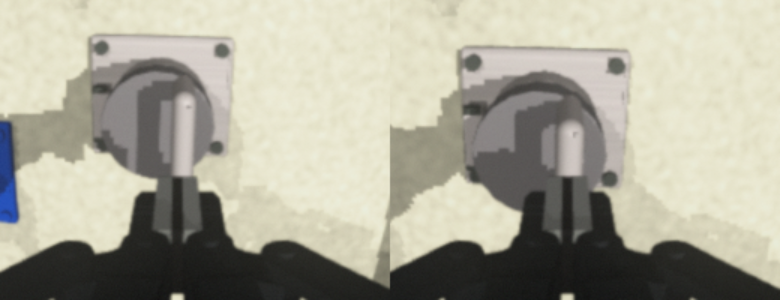

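With 0 to 4 N the tips went about 8 mm below the bar top (2.2 → 3.0 → 3.1 → 4.0 N), and the wrist view shows the fingers on the bar with the whole cap lower. A is the loose bolt. I'll retract and open the gripper, then grasp the bar.

Request:
{"fn": "step_arm", "kwargs": {
  "increments": [
    {"x":0,"y":0,"z":-1.5,"wx":0,"wy":0,"wz":0,"gripper":0},
    {"x":0,"y":0,"z":-2.5,"wx":0,"wy":0,"wz":0,"gripper":5},
    {"x":0,"y":0,"z":0,"wx":0,"wy":0,"wz":0,"gripper":5},
    {"x":0,"y":0,"z":0,"wx":0,"wy":0,"wz":0,"gripper":5},
    {"x":0,"y":0,"z":0,"wx":0,"wy":0,"wz":0,"gripper":5},
    {"x":0,"y":0,"z":0,"wx":0,"wy":0,"wz":0,"gripper":5},
    {"x":0,"y":0,"z":0,"wx":0,"wy":0,"wz":0,"gripper":5}
  ],
  "newtons": 40
}}

```text
time_s: 5.3
position: [0.56, 0.2887, 0.2995]
tool_rot: [[1.0, -0.018, -0.001], [-0.018, -1.0, -0.0], [-0.001, 0.0, -1.0]]
ft_force: [-0.2, 0.2, 0.1]
grip_width: 0.0501
```

```bash
python3 - <<'E'
from h import *
snap('wrist','w3'); cv2.imwrite('pics/w3c.png',cv2.resize(cv2.imread('pics/w3.png')[130:330,200:460],None,fx=2,fy=2))
E
```

```text
(no output)
```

View pics/w3c.png

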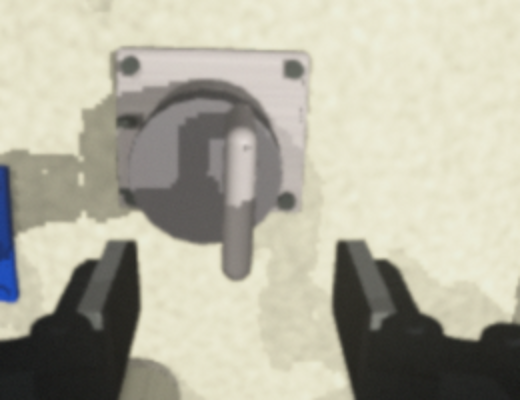

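The bolt has risen again, and the bar runs from px (321,193) to (317,269), centred between the open pads.

```bash
python3 - <<'E'
from h import *
a=atz('w3',321,194,.092,True);b=atz('w3',317.5,268,.09,True);print(a.round(4),b.round(4),((a+b)/2).round(4),np.linalg.norm(a-b).round(4), np.degrees(np.arctan2(a[0]-b[0],a[1]-b[1])).round(1))
E
```

```text
[0.5613 0.3168 0.092 ] [0.5583 0.2666 0.09  ] [0.5598 0.2917 0.091 ] 0.0504 3.4
```

Request:
{"fn": "step_arm", "kwargs": {
  "increments": [
    {"x":0,"y":-0.1,"z":1.5,"wx":0,"wy":0,"wz":0.02,"gripper":5},
    {"x":0,"y":0,"z":1.5,"wx":0,"wy":0,"wz":0,"gripper":5},
    {"x":0,"y":0,"z":1.2,"wx":0,"wy":0,"wz":0,"gripper":5},
    {"x":0,"y":0,"z":1.2,"wx":0,"wy":0,"wz":0,"gripper":5},
    {"x":0,"y":0,"z":0,"wx":0,"wy":0,"wz":0,"gripper":5},
    {"x":0,"y":0,"z":0,"wx":0,"wy":0,"wz":0,"gripper":5}
  ]
}}

```text
time_s: 5.95
position: [0.5602, 0.2897, 0.2463]
tool_rot: [[0.999, -0.038, 0.0], [-0.038, -0.999, 0.0], [0.0, -0.0, -1.0]]
ft_force: [0.3, -0.3, 0.3]
grip_width: 0.0499
```

Request:
{"fn": "step_arm", "kwargs": {
  "increments": [
    {"x":0,"y":0,"z":0,"wx":0,"wy":0,"wz":0,"gripper":0.5},
    {"x":0,"y":0,"z":0,"wx":0,"wy":0,"wz":0,"gripper":0.5},
    {"x":0,"y":0,"z":0,"wx":0,"wy":0,"wz":0,"gripper":0.5},
    {"x":0,"y":0,"z":0,"wx":0,"wy":0,"wz":0,"gripper":0.5},
    {"x":0,"y":0,"z":0,"wx":0,"wy":0,"wz":0,"gripper":0.5},
    {"x":0,"y":0,"z":0,"wx":0,"wy":0,"wz":0,"gripper":0.5},
    {"x":0,"y":0,"z":0,"wx":0,"wy":0,"wz":0,"gripper":0.5},
    {"x":0,"y":0,"z":0,"wx":0,"wy":0,"wz":0,"gripper":0.5}
  ],
  "newtons": 40
}}

```text
time_s: 6.75
position: [0.5602, 0.2897, 0.2464]
tool_rot: [[0.999, -0.038, 0.001], [-0.038, -0.999, 0.0], [0.001, -0.0, -1.0]]
ft_force: [2.1, 0.3, 1.8]
grip_width: 0.0085
```

```bash
python3 - <<'E'
import numpy as np
N=20; L=.1564
def st(k):
    th=np.radians(60)*k/N; ti=np.radians(40)*k/N
    g=np.array([.043*np.cos(th)-.048*np.sin(th),.043*np.sin(th)+.048*np.cos(th)])
    return g-L*np.array([np.sin(ti),-np.cos(ti)]),ti
for k in range(N):
    p,t=st(k);q,_=st(k+1);d=q-p
    print(k,(100*d@[np.cos(t),np.sin(t)]).round(2),(100*d@[np.sin(t),-np.cos(t)]).round(2))
E
```

```text
0 -0.8 -0.21
1 -0.81 -0.2
2 -0.81 -0.2
3 -0.81 -0.2
4 -0.82 -0.19
5 -0.82 -0.19
6 -0.82 -0.18
7 -0.83 -0.18
8 -0.83 -0.17
9 -0.83 -0.17
10 -0.84 -0.16
11 -0.84 -0.16
12 -0.84 -0.15
13 -0.85 -0.15
14 -0.85 -0.14
15 -0.85 -0.13
16 -0.85 -0.13
17 -0.86 -0.12
18 -0.86 -0.12
19 -0.86 -0.11
```

Request:
{"fn": "step_arm", "kwargs": {
  "increments": [
    {"x":-0.81,"y":0,"z":-0.2,"wx":0,"wy":0.035,"wz":0,"gripper":0.5},
    {"x":-0.81,"y":0,"z":-0.2,"wx":0,"wy":0.035,"wz":0,"gripper":0.5},
    {"x":-0.81,"y":0,"z":-0.2,"wx":0,"wy":0.035,"wz":0,"gripper":0.5},
    {"x":-0.81,"y":0,"z":-0.2,"wx":0,"wy":0.035,"wz":0,"gripper":0.5},
    {"x":0,"y":0,"z":0,"wx":0,"wy":0,"wz":0,"gripper":0.5}
  ]
}}

```text
time_s: 7.25
position: [0.5272, 0.291, 0.2531]
tool_rot: [[0.989, -0.038, 0.142], [-0.037, -0.999, -0.005], [0.142, -0.0, -0.99]]
ft_force: [4.8, 0.2, -0.1]
grip_width: 0.0082
```

Forces are small, so I'll continue.

Request:
{"fn": "step_arm", "kwargs": {
  "increments": [
    {"x":-0.82,"y":0,"z":-0.19,"wx":0,"wy":0.035,"wz":0,"gripper":0.5},
    {"x":-0.82,"y":0,"z":-0.19,"wx":0,"wy":0.035,"wz":0,"gripper":0.5},
    {"x":-0.82,"y":0,"z":-0.18,"wx":0,"wy":0.035,"wz":0,"gripper":0.5},
    {"x":-0.83,"y":0,"z":-0.18,"wx":0,"wy":0.035,"wz":0,"gripper":0.5},
    {"x":-0.83,"y":0,"z":-0.17,"wx":0,"wy":0.035,"wz":0,"gripper":0.5},
    {"x":-0.83,"y":0,"z":-0.17,"wx":0,"wy":0.035,"wz":0,"gripper":0.5},
    {"x":0,"y":0,"z":0,"wx":0,"wy":0,"wz":0,"gripper":0.5}
  ]
}}

```text
time_s: 7.95
position: [0.4769, 0.293, 0.2522]
tool_rot: [[0.938, -0.038, 0.344], [-0.036, -0.999, -0.013], [0.344, -0.0, -0.939]]
ft_force: [3.8, 0.4, 2.1]
grip_width: 0.0084
```

```bash
python3 - <<'E'
from h import *
snap('scene','s1'); snap('wrist','w4')
a=cv2.resize(cv2.imread('pics/s1.png')[120:270,300:500],(540,405)); b=cv2.resize(cv2.imread('pics/w4.png')[130:330,190:318],(260,405))
cv2.imwrite('pics/c1.png',np.hstack([a,b]))
E
```

```text
(no output)
```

View pics/c1.png

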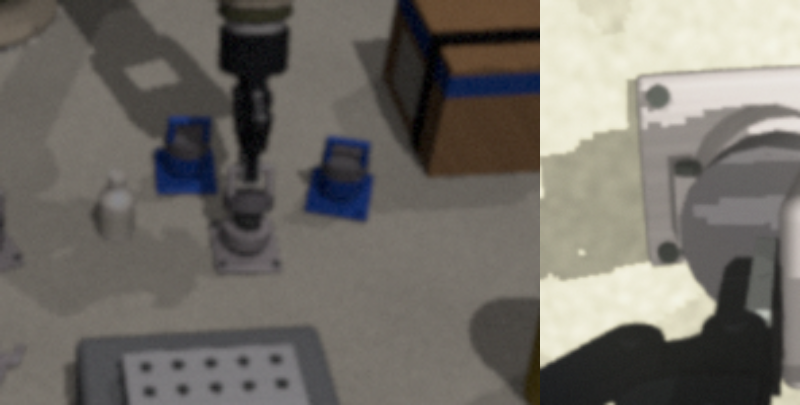

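Midway the cap is held by its bar and swinging open. The scene crop shows the base below and the cap raised at (250,205), and the wrist crop shows a gap at the far side. I'll continue to about 60°.

Request:
{"fn": "step_arm", "kwargs": {
  "increments": [
    {"x":-0.84,"y":0,"z":-0.16,"wx":0,"wy":0.035,"wz":0,"gripper":0.5},
    {"x":-0.84,"y":0,"z":-0.16,"wx":0,"wy":0.035,"wz":0,"gripper":0.5},
    {"x":-0.84,"y":0,"z":-0.15,"wx":0,"wy":0.035,"wz":0,"gripper":0.5},
    {"x":-0.85,"y":0,"z":-0.15,"wx":0,"wy":0.035,"wz":0,"gripper":0.5},
    {"x":-0.85,"y":0,"z":-0.14,"wx":0,"wy":0.035,"wz":0,"gripper":0.5},
    {"x":0,"y":0,"z":0,"wx":0,"wy":0,"wz":0,"gripper":0.5}
  ]
}}

```text
time_s: 8.65
position: [0.4353, 0.2947, 0.2415]
tool_rot: [[0.865, -0.038, 0.501], [-0.033, -0.999, -0.019], [0.501, 0.0, -0.865]]
ft_force: [4.2, 2.7, 2.0]
grip_width: 0.0084
```

Request:
{"fn": "step_arm", "kwargs": {
  "increments": [
    {"x":-0.85,"y":0,"z":-0.13,"wx":0,"wy":0.035,"wz":0,"gripper":0.5},
    {"x":-0.85,"y":0,"z":-0.13,"wx":0,"wy":0.035,"wz":0,"gripper":0.5},
    {"x":-0.86,"y":0,"z":-0.12,"wx":0,"wy":0.035,"wz":0,"gripper":0.5},
    {"x":-0.86,"y":0,"z":-0.12,"wx":0,"wy":0.035,"wz":0,"gripper":0.5},
    {"x":-0.86,"y":0,"z":-0.11,"wx":0,"wy":0.035,"wz":0,"gripper":0.5},
    {"x":0,"y":0,"z":0,"wx":0,"wy":0,"wz":0,"gripper":0.5},
    {"x":0,"y":0,"z":0,"wx":0,"wy":0,"wz":0,"gripper":0.5},
    {"x":0,"y":0,"z":0,"wx":0,"wy":0,"wz":0,"gripper":0.5}
  ]
}}

```text
time_s: 9.45
position: [0.3974, 0.2962, 0.2229]
tool_rot: [[0.764, -0.039, 0.644], [-0.03, -0.999, -0.026], [0.645, 0.001, -0.765]]
ft_force: [2.0, 5.3, 2.5]
grip_width: 0.0082
```

```bash
python3 - <<'E'
from h import *
s=env.observe(); R=np.array(s['tool_rot']); p=np.array(s['position']); g=p+R[:,2]*.1564
h=np.array([.5602-.043,.2897+.0016,.042]); d=g-h; print(g.round(4),'r',np.hypot(d[0],d[2]).round(4),'open deg',(np.degrees(np.arctan2(d[2],d[0])-np.arctan2(48,43))).round(1),s['ft_force'],s['grip_width'],np.round(s['q'],1))
snap('scene','s2'); snap('wrist','w5'); snap('top','t2')
a=cv2.resize(cv2.imread('pics/s2.png')[120:270,180:480],(800,400))
w=cv2.resize(cv2.imread('pics/w5.png'),(320,200)); t=cv2.resize(cv2.imread('pics/t2.png')[80:310,140:480],(296,200))
b=np.hstack([w,t]); b=cv2.copyMakeBorder(b,0,0,0,800-b.shape[1],cv2.BORDER_CONSTANT); cv2.imwrite('pics/c2.png',np.vstack([a,b]))
E
```

```text
[0.4981 0.2922 0.1033] r 0.0642 open deg 59.1 [1.980898   5.29876107 2.45652936] 0.008170921293411227 [ 26.   28.3 105.  -61.4  20.4  82.1]
```

View pics/c2.png

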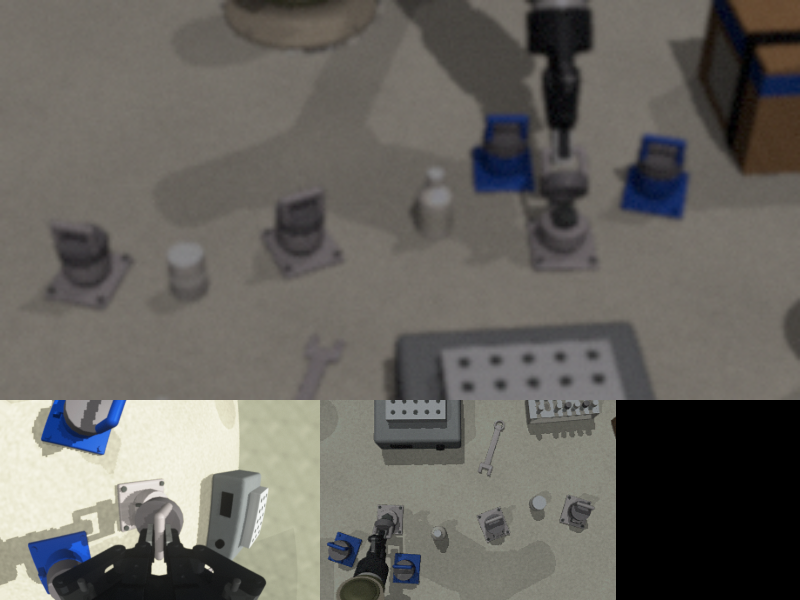

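The final view shows cap A raised, with its bolt head uncovered at (563,210) and the bar between the pads. The other two caps are shut, and the bottle, pot and wrench haven't moved. Handing in.

```bash
python3 -c "
from rig import env
print(env.close_job())"
```

```text
the job is handed in; nothing more can be done
None
```

The loose bolt was the left-most one on a grey plate, at about x 0.56, y 0.29. I gripped its handle and handed the job in with its cap held open at about 59°.

- **Finding it:** It was the first bolt I tapped. It sank about 8 mm as the force rose from 2 to 4 N, and it came back up when I let go. I therefore did not tap the other two, so I have no tight bolt to compare it with.
- **Last checks:** The 59° comes from the gripper pose and my estimate of the hinge position, not from a direct reading of the cap joint. The bar stayed on the expected arc (64.2 mm radius against 64.4 mm). The gripper opening held steady at about 8.2 mm on the 10 mm bar, with a 40 N grip setting.
- **Forces and time:** The wrist forces I read stayed at about 6 N or less. The job took about 9.6 s of the 54 s allowed.
- **Rest of the scene:** In the last pictures the other two caps were shut, and the bottle, pot, wrench and blue look-alikes appeared undisturbed.
- **Disagreements:** The cameras differed by about 4 mm on the bar's sideways position and by 2.5° on its angle. I used values in between.

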